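Slide the covered saucepan over to the simmer burner and turn off the burner it left

TASK

The food in the covered saucepan is cooked: slide the pan along the grates, without lifting or tipping it and with its lid on, from the large front burner to the small front burner, so that it stands centred over the small one with its long handle pointing straight out over the side of the cooktop that it is now on, parallel to the front edge. Turn the knob of the large front burner clockwise to off, its pointer at the dot on the far side of the knob. Leave the other three knobs as they are, and do not shift the kettle, the skillet, the salt jar or the bowl.

Things in the scene. Friction and masses are not known exactly. Their poses are not given: they have to be found in the camera images.
- cooktop: Fixed steel gas cooktop, 480 mm deep (x, away from the robot) by 600 wide (y, to its left). Origin: centre of its underside, at worktop level. Deck 10 mm high; two cast-iron grates, bars 10 mm wide, flat level tops 50 mm above the worktop, over x -138..222, y -286..286 with no step between. Burners: front row x = -55, rear row x = 130, at y = +150 and -150. Four knobs along the front, x = -198.
- burner_large: The large front burner, fixed under the grate, front left or front right: round black cap 104 mm across, its top 29 mm above the worktop. The saucepan stands over it at the start. Origin on its axis at worktop level.
- burner_small: The small simmer burner, the other front one: round black cap 48 mm across, its top 29 mm above the worktop. Origin on its axis at worktop level; the place for the saucepan.
- saucepan: Loose steel saucepan, 160 mm across, 80 high, flat bottom; 0.5 to 0.8 kg with lid. Origin: centre of its underside, at grate height. Its one long handle points along its -x (at the start roughly towards the robot, up to 0.65 rad to a side): a level black bar 20 mm wide, 16 high, from 100 to 200 mm from the pan's axis, centred 60 mm above the underside, joined by a thinner bracket.
- saucepan_handle (a point): Point on the centre line of the saucepan's handle, 145 mm from the pan's axis and 60 mm above its underside, at mid height of the bar; axes as the saucepan's. The place to grip it from above, across the handle.
- saucepan_rim (a point): Centre of the saucepan's mouth, 80 mm above its underside.
- lid: Loose steel lid lying on the saucepan's rim, 165 mm across, 0.15 kg, with a lip that drops 6 mm inside the pan (about 4 mm of play) and a black knob on top, 32 mm high above the rim. Origin: centre of its disc, at rim height.
- knob_left (a joint): Hinge of the left outermost knob, for the front left burner, rad: 0 = off (pointer straight away from the robot, at the dot, against a stop); grows counter-clockwise from above, to 3.5. Slight friction (0.04 N m); stays where left. Black knob: 42 mm round skirt 5 mm high, on it an upright grip bar 11 mm thick, 36 mm long, its top 30 mm above the deck; a nose and white line mark the pointer end.
- knob_right (a joint): Hinge of the right outermost knob, for the front right burner, rad: 0 = off (pointer straight away from the robot, at the dot, against a stop); grows counter-clockwise from above, to 3.5. Slight friction (0.04 N m); stays where left. Black knob: 42 mm round skirt 5 mm high, on it an upright grip bar 11 mm thick, 36 mm long, its top 30 mm above the deck; a nose and white line mark the pointer end.
- knob_left_top (a point): Centre of the top of the left outermost knob's bar, on its turning axis, 40 mm above the worktop; x along the bar to its pointer end.
- knob_right_top (a point): Centre of the top of the right outermost knob's bar, on its turning axis, 40 mm above the worktop; x along the bar to its pointer end.
- knob_left_nose (a point): Pointer end of the left outermost knob, 25 mm from its axis.
- knob_right_nose (a point): Pointer end of the right outermost knob, 25 mm from its axis.
- knob_rear_left (a joint): Hinge of the inner left knob, 80 mm right of the left outermost, alike, for the rear left burner; off, to be left alone.
- knob_rear_right (a joint): Hinge of the inner right knob, 80 mm left of the right outermost, alike, for the rear right burner; off, to be left alone.
- kettle: Loose steel stove kettle on one of the rear burners, 152 mm across, 157 mm high with its arched handle, spout along its +x. Origin: centre of its underside. To be left alone.
- skillet: Loose cast-iron skillet on the other rear burner, 162 mm across, 38 mm high, handle along its +x, away from the robot, to 210 mm from its axis. Origin: centre of its underside. To be left alone.
- salt_jar: Loose white salt jar with a wooden lid, 68 mm across, 72 mm high, on the worktop at the left of the cooktop. Origin: centre of its underside.
- prep_bowl: Loose small white bowl, 110 mm across, 45 mm high, on the worktop at the right of the cooktop. Origin: centre of its underside.
Not all that is in view belongs to the job. Leave any brown look-alike of the lid alone.

How it is judged:
At the end, for the whole second after the job is handed in: The saucepan stands at rest and upright on the grates, its axis within 18 mm of the small burner's, its handle pointing out over that burner's side of the cooktop within 0.22 rad of parallel to the front edge, its lid on; the outermost knob on the large burner's side is within 0.12 rad of off (horizontal distance between saucepan and burner_small below 0.018 m and z of saucepan in the frame of cooktop between 0.045 and 0.055 m and angle between saucepan's own z axis and vertical below 0.06 rad and angle between the x axis of saucepan and the y axis of cooktop, either way round below 0.22 rad and distance between lid and saucepan_rim below 0.012 m and linear speed of saucepan below 0.02 m/s and ((y of burner_small in the frame of cooktop above 0 m and y of saucepan_handle in the frame of cooktop above 0.22 m and value of joint knob_right below 0.12 rad) or (y of burner_small in the frame of cooktop below 0 m and y of saucepan_handle in the frame of cooktop below -0.22 m and value of joint knob_left below 0.12 rad))); the robot touches nothing.
It fails at once if the saucepan lifted off the grates (its underside centre more than 7 mm up) (z of saucepan in the frame of cooktop above 0.057 m).
It fails at once if the saucepan tipped by more than 0.12 rad (angle between saucepan's own z axis and vertical above 0.12 rad).
It fails at once if the lid off the saucepan (its centre more than 15 mm from the rim's) (distance between lid and saucepan_rim above 0.015 m).
It fails at once if another knob than the large burner's turned by more than about 0.3 rad ((y of burner_small in the frame of cooktop above 0 m and distance of knob_left_nose from where it was at the start of the episode above 0.0075 m) or (y of burner_small in the frame of cooktop below 0 m and distance of knob_right_nose from where it was at the start of the episode above 0.0075 m) or value of joint any of knob_rear_left, knob_rear_right above 0.3 rad).
It fails at once if the kettle, skillet, salt jar or bowl shifted by more than 20 mm (distance of any of kettle, skillet, salt_jar, prep_bowl from where it was at the start of the episode above 0.02 m).
It also fails if it takes over 64 s, if anything falls off the work surface, if the arm or the gripper's body presses on something with over 40 N, if the wrist force passes 120 N, or if a joint passes its speed limit or range.

ROBOT

A 7-joint arm with a two-finger parallel gripper is mounted at the origin on the work surface. World frame = base frame: x ahead of the robot, y to its left, z up, the work surface at z = 0. Lengths are in m, angles in rad, forces in N, time in s.
With the tool pointing down it reaches from about 0.425 to 0.875 m from the base axis. Payload 4.7 kg.
Tool frame: the origin (TCP) lies between the finger pads; the fingertips stand 19 mm ahead of it and the grasp point (between the pads) is the TCP (ctrl.tip_extent is the distance from the TCP to the fingertips, in m); z points along the fingers, y is the line along which they close (so a half turn about z gives the same grasp; the last joint's range is limited). The gripper opens to 87 mm and grips with 3 to 60 N. Pads are 19 mm wide; open, the fingers measure 117 mm over their backs; the gripper's body (75 mm by 190 mm) begins 51 mm behind the grasp point.
Start: joints at [-1.278, 0.321, -0.07, 1.45, 0.023, 1.371, -0.057], TCP at [0.179, 0.625, 0.242] pointing down, gripper open.
Joint ranges: [-2.86, 2.86], [-0.3, 2.09], [-1.38, 1.24], [0.06, 2.45], [-1.56, 4.7], [0.09, 2.05], [-2.69, 2.69]. Speed limits (rad/s): [2.57, 2.57, 3.14, 3.14, 3.14, 3.14, 3.14].

INTERFACE

Orientations are given as a rotation vector (axis times angle).
In Python, from bench import ctrl gives the robot as it stands.
- The arm moves only by the shell command python3 -m crank 'ROWS' [OPENING] [FORCE]. ROWS is JSON, a list of rows, each an object of numbers: "tx", "ty", "tz": the shift along the tool's x, y, z in mm; "turn": the turn about the tool's z in units of 5 degrees (1.0 is 5 degrees). In form: [{"tx": .., "ty": .., "tz": .., "turn": ..}, ...]. A call has 1 to 5 rows; each row is the pose to reach, as a shift and turn from the pose commanded when the call began, along the tool's axes at that moment; what a row does not reach only later rows make up. A row lasts 1/8 s, in which the tool goes at most 62.5 mm and 10.7 degrees, less where a joint would pass 70% of its speed; a pose out of reach is approached as far as the arm can. A call with a gripper value outside its range is refused whole. OPENING is the finger opening in mm, from 0 to 87, set as the call begins (- or left out, the last holds). The fingers move at their own pace and stop on an object; FORCE is the grip in N (left out, the last holds). Time passes only in rows, so rows that repeat a pose let the fingers close. It gives the time, the measured TCP pose, the force, the opening and the grip force at its end, in the units of the state.
- ctrl.get_state(): the state, without advancing time (a new reading comes with each control period).
- ctrl.get_image(name): name is "side" or "top" or "wrist"; returns (picture, depth): 400x640x3 uint8, red, green, blue; 400x640 float32, m along the optical axis (not along the pixel's ray), 0 where there is no reading.
- ctrl.camera_model(name): a dict with "intrinsics" (3x3 intrinsics, pixels), "origin" and "orientation" of the camera in the world. Camera axes: x right, y down, z forward; pixel columns grow to the right and rows downward; lengths in m; the calibration is good to about 2 mm. A picture is of the moment at which its call begins: read the wrist's pose just before it. camera_model takes no time and is no camera call; for the wrist camera it gives the pose at the moment of the call.
- ctrl.close_job(): hands the job in; it is judged then, once.
Trained networks look in the newest picture that a camera, given by its name, has taken for a name from the list of things; names that differ only in an ending like _2 or _b are one class to them, and where a whole thing is asked for, a point or a joint stands for the part that bears it (a point fixed in the world has none). Each returns a list of dicts, best first, with "confidence" (0 to 1); they miss things now and then, are a little off and sometimes report something else, mostly with a low value. They report only what shows in the picture. A call takes as long as a camera call. They do not tell look-alikes from the thing itself.
- ctrl.recognise(camera, query): "xyz" ([x, y, z] in m, in world coordinates, good to about 4 mm: the middle of the surface that is visible of it).
- ctrl.mark_of(camera, query): "xyz" ([x, y, z] in m, in world coordinates, good to about 4 mm: a listed point, or the origin of a listed thing).
The state is a dict: "time": time; "joint_positions": joint angles; "qd": joint speeds; "joint_torque": joint torques, N m; "position": TCP position; "tool_rot": TCP orientation; "ft_force": force on the tool from outside, world axes, zero at the start; "torque": the same for the moment, N m; "grip_width": opening from 0.0 (shut) to 1.0 (fully open); "grip_force": force on a finger pad.
Only numpy, scipy, OpenCV 4.12 (cv2) and the standard library are available. Lean on these libraries where they do the work, as an engineer would, in place of code of your own. Each camera call takes 0.05 s, during which the arm holds its last target. There are 200 camera calls.

## Working session

There is one attempt and no reset: what is moved stays moved. The work goes in short steps, Python scripts to look and compute and a shell command to move; the robot and the scene stay as the last step left them, time stands still between calls to the robot, and variables do not carry over. Pictures are saved under pics/ and viewed, at most 10 in all, crops included, and the job is handed in when it is done.

```bash
ls; mkdir -p pics; python3 - <<'E'
from bench import ctrl
import cv2,numpy as np
s=ctrl.get_state(); print(s['time'],s['position'],s['tool_rot'],s['grip_width'])
for c in ['top','side']:
    im,d=ctrl.get_image(c); cv2.imwrite(f'pics/{c}0.png',im[...,::-1])
    m=ctrl.camera_model(c); print(c,np.round(m['origin'],3))
    for q in ['cooktop','burner_small','saucepan','saucepan_handle','lid','knob_left_top','knob_right_top','knob_left_nose','knob_right_nose','kettle','skillet','salt_jar','prep_bowl']:
        if c=='side' and q in('kettle','skillet','salt_jar','prep_bowl'): continue
        r=ctrl.mark_of(c,q); print(q,[(np.round(x['xyz'],3).tolist(),round(x['confidence'],2)) for x in r[:3]])
E
```

```text
pics
0.0 [0.17877343 0.62437564 0.24047923] [-4.36468956e-01 -3.11097960e+00  3.01213318e-03] 0.9996928644247995
top [ 0.253 -0.019  1.359]
cooktop [([0.619, -0.017, 0.001], 0.98)]
burner_small [([0.562, 0.138, -0.002], 0.65)]
saucepan [([0.564, 0.138, -0.001], 0.68)]
saucepan_handle [([0.414, -0.14, 0.111], 0.63)]
lid [([0.558, -0.152, 0.128], 0.85), ([0.246, 0.256, 0.004], 0.66)]
knob_left_top [([0.416, 0.107, 0.041], 0.4)]
knob_right_top [([0.414, -0.131, 0.04], 0.54)]
knob_left_nose [([0.745, -0.163, 0.049], 0.45)]
knob_right_nose [([0.437, -0.113, 0.023], 0.58)]
kettle [([0.746, -0.164, 0.048], 0.86)]
skillet [([0.748, 0.137, 0.048], 0.96)]
salt_jar []
prep_bowl [([0.544, -0.5, -0.0], 0.97)]
side [ 0.059 -0.588  0.894]
cooktop []
burner_small [([0.564, 0.137, -0.0], 0.72)]
saucepan [([0.555, -0.159, 0.05], 0.72), ([0.555, -0.156, 0.131], 0.3)]
saucepan_handle [([0.415, -0.144, 0.112], 0.79)]
lid [([0.246, 0.251, -0.002], 0.94), ([0.556, -0.158, 0.131], 0.6)]
knob_left_top [([0.418, 0.106, 0.038], 0.49)]
knob_right_top [([0.42, -0.129, 0.04], 0.7)]
knob_left_nose [([0.559, -0.156, 0.127], 0.63), ([0.421, 0.135, 0.021], 0.56)]
knob_right_nose [([0.434, -0.111, 0.021], 0.63)]
```

View pics/top0.png

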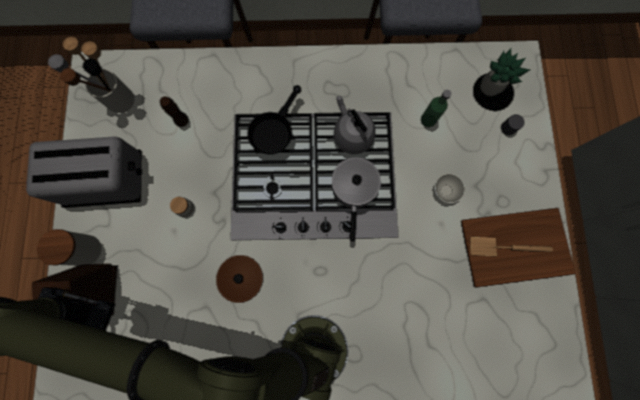

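View pics/side0.png

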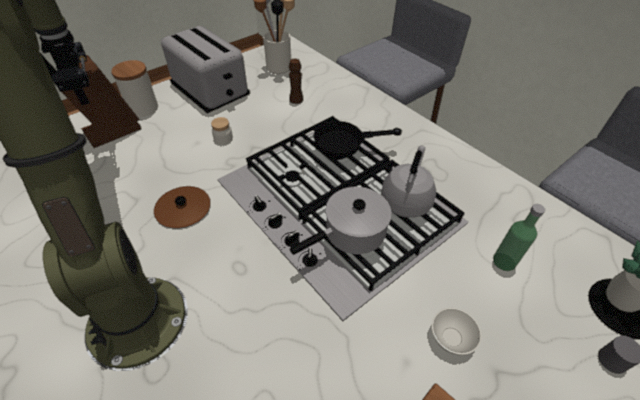

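Top picture: the saucepan is at px (356,180) over the front-right burner, with its handle at (352,225). The bare small burner is front-left at (272,188). There are two lid-like things: the steel disc at (356,180) lies on the pan and is the real lid, while the brown disc at (240,279) on the worktop is the look-alike to leave alone. The kettle is rear right and the skillet rear left.

```bash
cat > h.py <<'E'
import sys,numpy as np
from scipy.spatial.transform import Rotation as R
from bench import ctrl
def to(x,y,z,ang):
    "shift (mm, tool axes) and turn (5 deg) to put TCP at xyz with tool x heading ang deg (mod 180)"
    s=ctrl.get_state(); M=R.from_rotvec(s['tool_rot']).as_matrix()
    d=M.T@(np.array([x,y,z])-s['position'])*1000
    h=np.degrees(np.arctan2(M[1,0],M[0,0])); t=-(((ang-h)+90)%180-90)
    print('shift',np.round(d,1),'turn',round(t/5,2),'heading now',round(h,1))
def now():
    s=ctrl.get_state(); M=R.from_rotvec(s['tool_rot']).as_matrix()
    print('t',round(s['time'],2),'p',np.round(s['position'],4),'h',round(np.degrees(np.arctan2(M[1,0],M[0,0])),1),'tz',np.round(M[:,2],3),'q',np.round(s['joint_positions'],2),'F',np.round(s['ft_force'],1),'w',round(s['grip_width']*87,1),s['grip_force'])
E
python3 - <<'E'
from h import *
now(); to(.5,.3,.24,174); to(.43,-.142,.24,174)
m=ctrl.camera_model('wrist'); s=ctrl.get_state(); M=R.from_rotvec(s['tool_rot']).as_matrix()
print(M.T@(m['origin']-s['position']), M.T@np.array(R.from_rotvec(m['orientation']).as_matrix() if np.size(m['orientation'])==3 else m['orientation']))
E
```

```text
t 1.2 p [0.1789 0.6249 0.2416] h 164.0 tz [ 0.  0. -1.] q [-1.28  0.32 -0.07  1.45  0.02  1.37 -0.06] F [-0.6 -0.7 -0.2] w 87.2 0.0
shift [-398.1 -224.     1.6] turn -1.99 heading now 164.0
shift [-452.4 -668.2    1.6] turn -1.99 heading now 164.0
[ 8.07040147e-02  6.01578794e-05 -1.42310923e-01] [[-5.09344429e-04 -9.54471284e-01 -2.98302379e-01]
 [ 9.99999685e-01 -6.67985192e-04  4.29860519e-04]
 [-6.09551093e-04 -2.98302066e-01  9.54471323e-01]]
```

```bash
python3 -m crank '[{"tx":-54,"ty":-30},{"tx":-108,"ty":-60},{"tx":-160,"ty":-90},{"tx":-214,"ty":-120},{"tx":-266,"ty":-150}]' && python3 -m crank '[{"tx":-53,"ty":-30},{"tx":-106,"ty":-60},{"tx":-118,"ty":-90},{"tx":-120,"ty":-152,"turn":-1},{"tx":-120,"ty":-214,"turn":-2}]'; python3 -c "
from h import *
now(); to(.43,-.142,.24,174)"
```

```text
t 1.2 p [0.1789 0.6249 0.2416] h 164.0 tz [ 0.  0. -1.] q [-1.28  0.32 -0.07  1.45  0.02  1.37 -0.06] F [-0.6 -0.7 -0.2] w 87.2 0.0
shift [-452.4 -668.2    1.6] turn -1.99 heading now 164.0$[0]: bad value
```

```bash
python3 -m crank '[{"tx":-54,"ty":-30,"tz":0,"turn":0},{"tx":-108,"ty":-60,"tz":0,"turn":0},{"tx":-160,"ty":-90,"tz":0,"turn":0},{"tx":-214,"ty":-120,"tz":0,"turn":0},{"tx":-266,"ty":-150,"tz":0,"turn":0}]' && python3 -m crank '[{"tx":-53,"ty":-30,"tz":0,"turn":0},{"tx":-106,"ty":-60,"tz":0,"turn":0},{"tx":-118,"ty":-90,"tz":0,"turn":0},{"tx":-120,"ty":-152,"tz":0,"turn":-1},{"tx":-120,"ty":-214,"tz":0,"turn":-2}]'; python3 -c "
from h import *
now(); to(.43,-.142,.24,174)"
```

```text
time: 1.82
position: [0.3948, 0.4059, 0.2419]
tool_rot: [0.437, 3.111, 0.001]
ft_force: [0.6, 1.1, 0.7]
grip_width: 0.999
grip_force: 0.0
time: 2.45
position: [0.4497, 0.1669, 0.2415]
tool_rot: [0.159, 3.137, -0.0]
ft_force: [0.1, -0.7, 0.6]
grip_width: 0.999
grip_force: 0.0
t 2.45 p [0.4497 0.1669 0.2415] h 174.2 tz [ 0. -0. -1.] q [-0.69 -0.05  0.27  1.87  0.01  1.32  1.05] F [ 0.1 -0.7  0.6] w 87.0 0.0
shift [ -11.8 -309.3    1.6] turn 0.04 heading now 174.2
```

```bash
python3 -m crank '[{"tx":-10,"ty":-60,"tz":0,"turn":0},{"tx":-12,"ty":-120,"tz":0,"turn":0},{"tx":-12,"ty":-180,"tz":0,"turn":0},{"tx":-12,"ty":-240,"tz":0,"turn":0},{"tx":-12,"ty":-300,"tz":0,"turn":0}]' && python3 -m crank '[{"tx":0,"ty":-9,"tz":0,"turn":0},{"tx":0,"ty":-9,"tz":0,"turn":0}]'; python3 - <<'E'
from h import *
import cv2
now(); m=ctrl.camera_model('wrist')
im,d=ctrl.get_image('wrist'); cv2.imwrite('pics/w1.png',im[...,::-1])
print({k:np.shape(v) for k,v in m.items()})
C=np.array(m['orientation']); C=R.from_rotvec(C).as_matrix() if C.size==3 else C
K=m['intrinsics']; v,u=np.mgrid[:400,:640]
P=np.stack([(u-K[0][2])*d/K[0][0],(v-K[1][2])*d/K[1][1],d],-1)@C.T+m['origin']
np.save('w1.npy',P)
# handle: bar top z=0.118
k=(d>0)&(abs(P[...,2]-.118)<.006)&(abs(P[...,1]+.142)<.07)&(P[...,0]<.47)&(P[...,0]>.33)
n,l,st,_=cv2.connectedComponentsWithStats(k.astype(np.uint8))
q=P[l==1+np.argmax(st[1:,4])]; c=q.mean(0); w,e=np.linalg.eigh(np.cov(q[:,:2].T)); print(len(q),c,e[:,1],np.degrees(np.arctan2(e[1,1],e[0,1])),q.min(0),q.max(0))
# rim/lid circle
k=(d>0)&(P[...,2]>.122)&(P[...,2]<.145)
q=P[k]; print(len(q),q.min(0),q.max(0)) if k.any() else 0
for n in ['saucepan_handle','saucepan','lid','knob_right_top','knob_right_nose']:
    r=ctrl.mark_of('wrist',n); print(n,[(np.round(x['xyz'],3).tolist(),round(x['confidence'],2)) for x in r[:2]])
E
```

```text
time: 3.08
position: [0.4302, -0.1328, 0.2419]
tool_rot: [0.163, 3.136, 0.001]
ft_force: [0.4, -0.2, 0.3]
grip_width: 1.0
grip_force: 0.0
time: 3.32
position: [0.4296, -0.1398, 0.2417]
tool_rot: [0.166, 3.137, 0.001]
ft_force: [0.2, 0.2, -0.5]
grip_width: 0.997
grip_force: 0.0
t 3.33 p [ 0.4296 -0.1398  0.2417] h 174.0 tz [ 0.     0.001 -1.   ] q [-0.43 -0.16  0.62  1.93  0.09  1.34  1.64] F [ 0.2  0.2 -0.5] w 86.7 0.0
{'intrinsics': (3, 3), 'origin': (3,), 'orientation': (3,)}
2914 [ 0.40887772 -0.14165984  0.11644315] [-0.99484335  0.10142339] 174.17885824762698 [ 0.35857112 -0.155988    0.11203591] [ 0.46989983 -0.12776618  0.11941107]
9662 [ 0.4751364  -0.23857561  0.12200066] [ 0.58061994 -0.07489072  0.14249722]
saucepan_handle [([0.414, -0.138, 0.113], 0.58), ([0.568, 0.135, 0.001], 0.25)]
saucepan []
lid [([0.554, -0.152, 0.131], 0.79), ([0.424, 0.105, 0.04], 0.57)]
knob_right_top [([0.416, -0.136, 0.042], 0.96)]
knob_right_nose [([0.435, -0.117, 0.027], 0.78)]
```

View pics/w1.png

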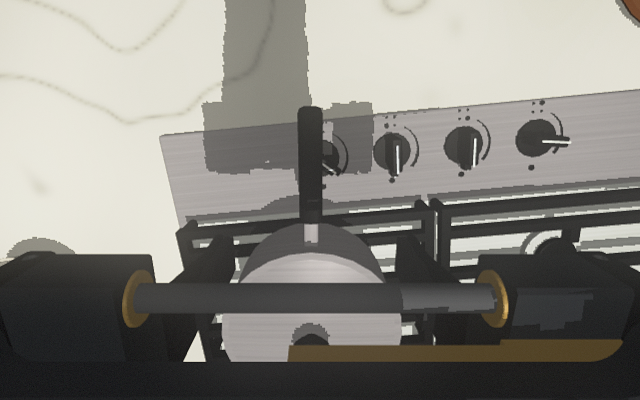

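The wrist view shows the handle from (311,110) to (311,215), the right knob's line at (330,165) pointing about 45° ccw of off, and the left knob's line pointing about +90°. That left knob is to be left alone. The handle fit has a top height of 0.117 and a heading of 174.2°, which agrees with the networks.

```bash
python3 -c "
from h import *
to(.4137,-.1422,.110,174.2)"
```

```text
shift [ 15.7  -5.2 131.5] turn -0.01 heading now 174.2
```

```bash
python3 -m crank '[{"tx":15,"ty":-3,"tz":40,"turn":0},{"tx":15,"ty":-3,"tz":90,"turn":0},{"tx":15,"ty":-3,"tz":125,"turn":0},{"tx":15,"ty":-3,"tz":131,"turn":0},{"tx":15,"ty":-3,"tz":131,"turn":0}]' 60 10;  python3 -c "
from h import *
now();to(.4137,-.1422,.110,174.2)"
```

```text
time: 4.25
position: [0.415, -0.1411, 0.1112]
tool_rot: [0.163, 3.137, -0.0]
ft_force: [0.0, -0.1, -0.2]
grip_width: 0.699
grip_force: 0.0
t 4.25 p [ 0.415  -0.1411  0.1112] h 174.1 tz [ 0. -0. -1.] q [-0.42 -0.05  0.68  2.13  0.03  1.05  1.71] F [ 0.  -0.1 -0.2] w 60.9 0.0
shift [ 1.2 -1.2  1.2] turn -0.03 heading now 174.1
```

```bash
python3 -m crank '[{"tx":1,"ty":-1,"tz":1,"turn":0},{"tx":1,"ty":-1,"tz":1,"turn":0},{"tx":1,"ty":-1,"tz":1,"turn":0},{"tx":1,"ty":-1,"tz":1,"turn":0},{"tx":1,"ty":-1,"tz":1,"turn":0}]' 0 15;  python3 -c "
from h import *
now()"
```

```text
time: 4.88
position: [0.4134, -0.1421, 0.1097]
tool_rot: [0.164, 3.137, 0.0]
ft_force: [-0.5, 0.3, 1.0]
grip_width: 0.229
grip_force: 15.0
t 4.88 p [ 0.4134 -0.1421  0.1097] h 174.0 tz [ 0.  0. -1.] q [-0.41 -0.05  0.68  2.13  0.04  1.05  1.71] F [-0.5  0.3  1. ] w 20.0 15.000694203190506
```

```bash
cat > plan.py <<'E'
import numpy as np
C0=np.array([.5577,-.1571]);C1=np.array([.562,.138])
c=lambda s:C0+(C1-C0)*s
W=[(C0,174-30*i/5) for i in range(6)]+[(c(s),144-54*min(1,s*1.1)) for s in (1-np.cos(np.pi*np.arange(1,21)/20))/2]
P=[(np.r_[x+.145*np.array([np.cos(np.radians(h)),np.sin(np.radians(h))])],h) for x,h in W]
for k in range(0,25,5):
    p0,h0=P[k]; t=np.radians(h0); X=np.array([np.cos(t),np.sin(t)]); Y=np.array([np.sin(t),-np.cos(t)])
    print('from',p0.round(4),round(h0,1))
    for p,h in P[k+1:k+6]: d=(p-p0)*1000; print('  tx %.1f ty %.1f turn %.2f'%(d@X,d@Y,(h0-h)/5), 'r %.3f'%np.hypot(*p))
print(P[-1])
E
python3 plan.py
```

```text
from [ 0.4135 -0.1419] 174.0
  tx -0.8 ty 15.2 turn 1.20 r 0.435
  tx -3.2 ty 30.1 turn 2.40 r 0.435
  tx -7.1 ty 44.8 turn 3.60 r 0.436
  tx -12.5 ty 59.0 turn 4.80 r 0.440
  tx -19.4 ty 72.5 turn 6.00 r 0.446
from [ 0.4404 -0.0719] 144.0
  tx 1.0 ty 2.4 turn 0.07 r 0.446
  tx 4.1 ty 9.6 turn 0.29 r 0.447
  tx 9.0 ty 21.3 turn 0.65 r 0.448
  tx 15.5 ty 37.4 turn 1.13 r 0.451
  tx 23.2 ty 57.3 turn 1.74 r 0.455
from [ 0.4553 -0.0119] 135.3
  tx 11.9 ty 21.7 turn 0.71 r 0.462
  tx 24.6 ty 45.9 turn 1.50 r 0.472
  tx 37.6 ty 72.1 turn 2.36 r 0.484
  tx 50.4 ty 99.4 turn 3.27 r 0.498
  tx 62.7 ty 127.2 turn 4.20 r 0.515
from [0.5002 0.1226] 114.3
  tx 20.4 ty 21.6 turn 0.93 r 0.533
  tx 39.4 ty 42.5 turn 1.84 r 0.552
  tx 56.7 ty 62.3 turn 2.70 r 0.570
  tx 71.8 ty 80.3 turn 3.49 r 0.587
  tx 84.8 ty 96.3 turn 4.20 r 0.603
from [0.553  0.2395] 93.3
  tx 14.8 ty 8.7 turn 0.61 r 0.616
  tx 26.8 ty 10.3 turn 0.66 r 0.622
  tx 35.7 ty 10.9 turn 0.66 r 0.626
  tx 41.1 ty 11.3 turn 0.66 r 0.628
  tx 42.9 ty 11.5 turn 0.66 r 0.629
(array([0.562, 0.283]), 90)
```

```bash
python3 -m crank '[{"tx":-0.8,"ty":15,"tz":0,"turn":1.2},{"tx":-3,"ty":30,"tz":0,"turn":2.4},{"tx":-7,"ty":45,"tz":0,"turn":3.6},{"tx":-12.5,"ty":59,"tz":0,"turn":4.8},{"tx":-19.4,"ty":72.5,"tz":0,"turn":6}]' - 30; python3 -c "
from h import *
now()"
```

```text
time: 5.5
position: [0.4397, -0.0722, 0.1096]
tool_rot: [-0.976, -2.985, 0.001]
ft_force: [-2.0, -2.5, 2.9]
grip_width: 0.224
grip_force: 30.0
t 5.5 p [ 0.4397 -0.0722  0.1096] h 143.8 tz [-0.001 -0.    -1.   ] q [-0.47 -0.02  0.58  2.11  0.01  1.05  1.04] F [-2.  -2.5  2.9] w 19.5 29.99997317790985
```

Works as planned. I'll continue, then check the pan midway.

```bash
python3 -m crank '[{"tx":1,"ty":2.4,"tz":0,"turn":0.1},{"tx":4,"ty":9.6,"tz":0,"turn":0.3},{"tx":9,"ty":21,"tz":0,"turn":0.65},{"tx":15.5,"ty":37,"tz":0,"turn":1.1},{"tx":23,"ty":57,"tz":0,"turn":1.75}]'; python3 -c "
from h import *
now()
for n in ['lid','saucepan']:
  ctrl.get_image('top');print(n,[(np.round(x['xyz'],3).tolist(),round(x['confidence'],2)) for x in ctrl.mark_of('top',n)[:2]])"
```

```text
time: 6.12
position: [0.4548, -0.0133, 0.1096]
tool_rot: [1.2, 2.903, -0.001]
ft_force: [-0.6, -3.3, 1.8]
grip_width: 0.233
grip_force: 30.1
t 6.12 p [ 0.4548 -0.0133  0.1096] h 135.1 tz [-0.    -0.001 -1.   ] q [-0.54  0.01  0.51  2.09 -0.    1.04  0.76] F [-0.6 -3.3  1.8] w 20.2 30.080428076907992
lid [([0.557, -0.111, 0.126], 0.87), ([0.243, 0.255, 0.004], 0.67)]
saucepan []
```

```bash
python3 -m crank '[{"tx":12,"ty":22,"tz":0,"turn":0.7},{"tx":24.5,"ty":46,"tz":0,"turn":1.5},{"tx":37.5,"ty":72,"tz":0,"turn":2.35},{"tx":50.5,"ty":99.5,"tz":0,"turn":3.25},{"tx":62.5,"ty":127,"tz":0,"turn":4.2}]' && python3 -m crank '[{"tx":20.5,"ty":21.5,"tz":0,"turn":0.9},{"tx":39.5,"ty":42.5,"tz":0,"turn":1.85},{"tx":56.5,"ty":62.5,"tz":0,"turn":2.7},{"tx":72,"ty":80,"tz":0,"turn":3.5},{"tx":85,"ty":96,"tz":0,"turn":4.2}]'; python3 - <<'E'
from h import *
import cv2
now(); im,_=ctrl.get_image('top'); cv2.imwrite('pics/top1.png',cv2.resize(im[80:280,180:440,::-1],None,fx=3,fy=3))
for n in ['lid','saucepan','saucepan_handle']:
  print(n,[(np.round(x['xyz'],3).tolist(),round(x['confidence'],2)) for x in ctrl.mark_of('top',n)[:2]])
to(.562,.283,.1097,90)
E
```

```text
time: 6.95
position: [0.5001, 0.1198, 0.1094]
tool_rot: [1.709, 2.635, -0.004]
ft_force: [-1.2, -4.4, 1.8]
grip_width: 0.223
grip_force: 30.0
time: 7.58
position: [0.5528, 0.2364, 0.109]
tool_rot: [2.159, 2.281, -0.005]
ft_force: [-1.2, -4.0, 1.2]
grip_width: 0.226
grip_force: 30.0
t 7.58 p [0.5528 0.2364 0.109 ] h 93.1 tz [-0.001 -0.003 -1.   ] q [-0.78  0.33  0.4   1.74 -0.14  1.1  -0.28] F [-1.2 -4.   1.2] w 19.7 30.009373370558023
lid [([0.562, 0.094, 0.127], 0.75), ([0.562, -0.165, -0.005], 0.37)]
saucepan [([0.617, -0.014, 0.0], 0.41), ([0.412, 0.108, 0.042], 0.41)]
saucepan_handle [([0.553, 0.235, 0.108], 0.73)]
shift [43.1 11.9  0.1] turn 0.68 heading now 93.4
```

View pics/top1.png

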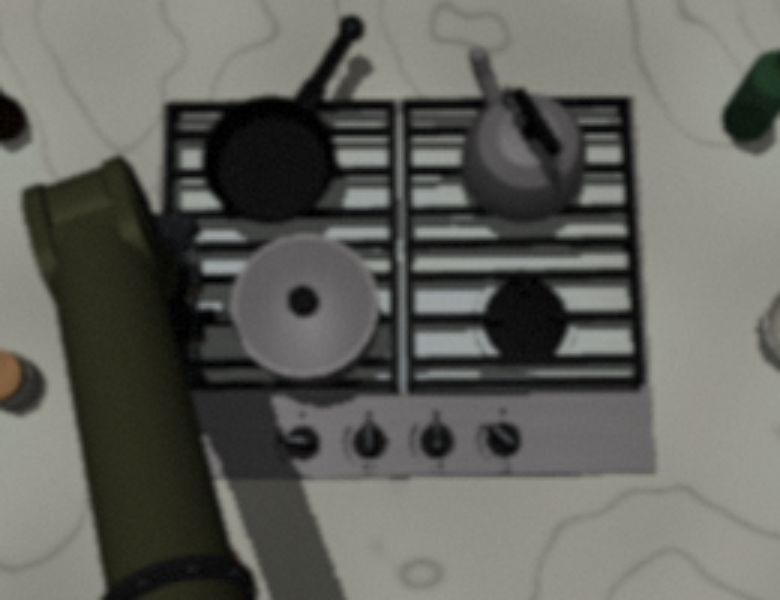

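The crop shows the pan at crop (303,303) with its lid on. It clears the skillet at (270,158), and the right knob at (503,440) is free. Now the final approach.

```bash
python3 -m crank '[{"tx":14.5,"ty":8,"tz":0,"turn":0.6},{"tx":26,"ty":10,"tz":0,"turn":0.65},{"tx":35,"ty":10.5,"tz":0,"turn":0.65},{"tx":40,"ty":11,"tz":0,"turn":0.65},{"tx":41,"ty":11,"tz":0,"turn":0.65}]';  python3 -m crank '[{"tx":0,"ty":0,"tz":0,"turn":0},{"tx":0,"ty":0,"tz":0,"turn":0}]'; python3 - <<'E'
from h import *
now(); 
for c in ['top','side']:
 ctrl.get_image(c)
 for n in ['lid','saucepan','saucepan_handle','burner_large','cooktop']:
  print(n,[(np.round(x['xyz'],3).tolist(),round(x['confidence'],2)) for x in ctrl.mark_of(c,n)[:2]])
to(.562,.282,.1097,90)
E
```

```text
time: 8.4
position: [0.561, 0.2804, 0.1096]
tool_rot: [2.22, 2.223, -0.0]
ft_force: [0.1, -3.4, 0.8]
grip_width: 0.226
grip_force: 30.0
time: 8.65
position: [0.561, 0.2804, 0.1096]
tool_rot: [-2.221, -2.222, -0.0]
ft_force: [-0.3, -3.6, 1.7]
grip_width: 0.231
grip_force: 30.0
t 8.65 p [0.561  0.2804 0.1096] h 90.0 tz [-0.  0. -1.] q [-0.82  0.38  0.39  1.68 -0.16  1.11 -0.39] F [-0.3 -3.6  1.7] w 20.1 30.001349430531263
lid [([0.245, 0.253, 0.005], 0.74), ([0.564, 0.138, 0.13], 0.66)]
saucepan [([0.562, 0.281, 0.107], 0.29)]
saucepan_handle [([0.562, 0.283, 0.11], 0.58), ([0.752, 0.139, 0.048], 0.45)]
burner_large [([0.562, -0.165, -0.005], 0.92)]
cooktop [([0.615, -0.013, -0.002], 0.89)]
lid [([0.246, 0.252, 0.002], 0.64), ([0.559, 0.137, 0.129], 0.58)]
saucepan [([0.558, 0.138, 0.048], 0.9)]
saucepan_handle [([0.565, 0.281, 0.115], 0.74)]
burner_large [([0.562, -0.164, -0.0], 0.78)]
cooktop [([0.622, -0.015, 0.0], 0.8)]
shift [ 1.6  0.9 -0.1] turn 0.01 heading now 90.0
```

```bash
python3 -m crank '[{"tx":0,"ty":0,"tz":0,"turn":0},{"tx":0,"ty":0,"tz":0,"turn":0},{"tx":0,"ty":0,"tz":0,"turn":0},{"tx":0,"ty":0,"tz":-30,"turn":0},{"tx":0,"ty":0,"tz":-80,"turn":0}]' 56 15;  python3 -m crank '[{"tx":0,"ty":0,"tz":-50,"turn":0},{"tx":-20,"ty":30,"tz":-50,"turn":1},{"tx":-60,"ty":70,"tz":-50,"turn":3},{"tx":-110,"ty":90,"tz":-50,"turn":5},{"tx":-170,"ty":100,"tz":-50,"turn":7}]'; python3 - <<'E'
from h import *
now(); to(.45,-.12,.2,45)
ctrl.get_image('top')
for n in ['lid','saucepan','saucepan_handle']:
  print(n,[(np.round(x['xyz'],3).tolist(),round(x['confidence'],2)) for x in ctrl.mark_of('top',n)[:2]])
E
```

```text
time: 9.88
position: [0.5598, 0.2801, 0.1884]
tool_rot: [-2.22, -2.222, 0.007]
ft_force: [0.1, 0.3, 0.0]
grip_width: 0.63
grip_force: 0.0
time: 10.5
position: [0.6621, 0.1101, 0.2391]
tool_rot: [2.789, 1.446, 0.001]
ft_force: [0.4, -0.1, -0.5]
grip_width: 0.643
grip_force: 0.0
t 10.5 p [0.6621 0.1101 0.2391] h 54.8 tz [ 0.  0. -1.] q [-0.63  0.4   0.58  1.42 -0.22  1.39 -0.66] F [ 0.4 -0.1 -0.5] w 55.9 0.0
shift [-310.3  -40.8   39. ] turn 1.96 heading now 54.8
lid [([0.565, 0.144, 0.131], 0.92), ([0.247, 0.255, 0.005], 0.88)]
saucepan []
saucepan_handle [([0.56, 0.282, 0.11], 0.56)]
```

```bash
python3 -m crank '[{"tx":-60,"ty":-8,"tz":0,"turn":0.5},{"tx":-120,"ty":-16,"tz":0,"turn":1},{"tx":-180,"ty":-24,"tz":0,"turn":1.5},{"tx":-240,"ty":-32,"tz":0,"turn":2},{"tx":-300,"ty":-40,"tz":10,"turn":2}]';  python3 -m crank '[{"tx":-8,"ty":0,"tz":5,"turn":0},{"tx":-8,"ty":0,"tz":5,"turn":0}]' 40; python3 - <<'E'
from h import *
import cv2
now(); m=ctrl.camera_model('wrist'); im,d=ctrl.get_image('wrist'); cv2.imwrite('pics/w2.png',im[...,::-1])
for n in ['knob_right_top','knob_right_nose']:
  print(n,[(np.round(x['xyz'],3).tolist(),round(x['confidence'],2)) for x in ctrl.mark_of('wrist',n)[:2]])
C=R.from_rotvec(m['orientation']).as_matrix(); K=m['intrinsics']; v,u=np.mgrid[:400,:640]
P=np.stack([(u-K[0][2])*d/K[0][0],(v-K[1][2])*d/K[1][1],d],-1)@C.T+m['origin']
k=(d>0)&(P[...,2]>.033)&(P[...,2]<.046)&(np.hypot(P[...,0]-.416,P[...,1]+.134)<.032)
q=P[k]
if len(q)>20:
  w,e=np.linalg.eigh(np.cov(q[:,:2].T)); print(len(q),q.mean(0),np.sqrt(w),np.degrees(np.arctan2(e[1,1],e[0,1])), cv2.minAreaRect((q[:,:2]*1000).astype(np.float32)))
E
```

```text
time: 11.32
position: [0.4563, -0.1122, 0.2303]
tool_rot: [2.9, 1.208, 0.005]
ft_force: [-0.3, -1.1, 1.0]
grip_width: 0.647
grip_force: 0.0
time: 11.58
position: [0.4512, -0.1167, 0.2247]
tool_rot: [-2.9, -1.205, -0.003]
ft_force: [0.5, -0.1, 0.1]
grip_width: 0.509
grip_force: 0.0
t 11.57 p [ 0.4512 -0.1167  0.2247] h 45.1 tz [ 0.001  0.002 -1.   ] q [-0.58 -0.12  0.73  1.93  0.08  1.3  -0.65] F [ 0.5 -0.1  0.1] w 44.3 0.0
knob_right_top [([0.414, -0.136, 0.042], 0.79)]
knob_right_nose [([0.435, -0.114, 0.02], 0.6)]
347 [ 0.42034329 -0.13096756  0.03886509] [0.00318276 0.01044865] 48.994199748031626 ((419.70361328125, -131.45071411132812), (35.58587646484375, 10.952840805053711), 48.5568733215332)
```

View pics/w2.png

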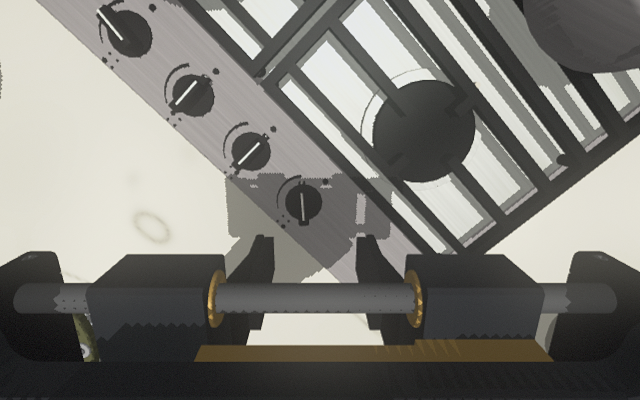

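The wrist view shows the right knob at (303,203), with its bar fitted at 36 x 11 mm as specified, centred at (0.4195,-0.132) and about 48.5° ccw of off. The other knobs sit along the upper left and are clear of the fingers.

```bash
python3 -c "
from h import *
to(.4195,-.132,.0375,48.5)"
```

```text
shift [-34.1 -12.3 187.4] turn -0.65 heading now 45.2
```

```bash
python3 -m crank '[{"tx":-34,"ty":-12,"tz":40,"turn":-0.65},{"tx":-34,"ty":-12,"tz":90,"turn":-0.65},{"tx":-34,"ty":-12,"tz":125,"turn":-0.65},{"tx":-34,"ty":-12,"tz":140,"turn":-0.65},{"tx":-34,"ty":-12,"tz":140,"turn":-0.65}]'; python3 -c "
from h import *
now();to(.4195,-.132,.0375,48.5)"
```

```text
time: 12.35
position: [0.4185, -0.1334, 0.0843]
tool_rot: [2.866, 1.286, -0.003]
ft_force: [-0.2, -0.3, -0.3]
grip_width: 0.458
grip_force: 0.0
t 12.35 p [ 0.4185 -0.1334  0.0843] h 48.3 tz [-0.002 -0.001 -1.   ] q [-0.56  0.    0.82  2.16  0.    0.99 -0.47] F [-0.2 -0.3 -0.3] w 39.8 0.0
shift [ 1.8 -0.2 46.8] turn -0.03 heading now 48.3
```

```bash
python3 -m crank '[{"tx":1,"ty":0,"tz":15,"turn":0},{"tx":1,"ty":0,"tz":30,"turn":0},{"tx":1,"ty":0,"tz":40,"turn":0},{"tx":1,"ty":0,"tz":46,"turn":0},{"tx":1,"ty":0,"tz":46,"turn":0}]'; python3 -m crank '[{"tx":1,"ty":0,"tz":0,"turn":0},{"tx":1,"ty":0,"tz":0,"turn":0},{"tx":1,"ty":0,"tz":0,"turn":0},{"tx":1,"ty":0,"tz":0,"turn":0},{"tx":1,"ty":0,"tz":0,"turn":0}]' 0 12;  python3 -c "
from h import *
now()"
```

```text
time: 12.98
position: [0.4187, -0.1331, 0.0382]
tool_rot: [-2.867, -1.284, 0.001]
ft_force: [0.3, 0.3, -0.5]
grip_width: 0.463
grip_force: 0.0
time: 13.6
position: [0.4187, -0.1313, 0.0385]
tool_rot: [-2.864, -1.284, 0.002]
ft_force: [-3.3, 2.2, 5.5]
grip_width: 0.122
grip_force: 12.0
t 13.6 p [ 0.4187 -0.1313  0.0385] h 48.3 tz [-0.002  0.002 -1.   ] q [-0.54  0.11  0.83  2.19 -0.1   0.88 -0.38] F [-3.3  2.2  5.5] w 10.6 11.99874758720398
```

```bash
python3 -m crank '[{"tx":0,"ty":-0.5,"tz":0,"turn":1.5},{"tx":0,"ty":-0.5,"tz":0,"turn":3},{"tx":0,"ty":-0.5,"tz":0,"turn":4.5},{"tx":0,"ty":-0.5,"tz":0,"turn":6},{"tx":0,"ty":-0.5,"tz":0,"turn":6}]';  python3 -c "
from h import *
now();print(ctrl.get_state()['torque'])"
```

```text
time: 14.22
position: [0.4188, -0.1315, 0.0385]
tool_rot: [-3.1, -0.501, 0.001]
ft_force: [-2.4, 1.0, 3.6]
grip_width: 0.124
grip_force: 12.0
t 14.22 p [ 0.4188 -0.1315  0.0385] h 18.4 tz [-0.001  0.001 -1.   ] q [-0.59  0.11  0.88  2.19 -0.11  0.88 -0.9 ] F [-2.4  1.   3.6] w 10.8 12.002180367708206
[ 0.32160584  0.75573397 -0.00728832]
```

```bash
python3 -m crank '[{"tx":0,"ty":0,"tz":0,"turn":1.5},{"tx":0,"ty":0,"tz":0,"turn":2.8},{"tx":0,"ty":0,"tz":0,"turn":3.5},{"tx":0,"ty":0,"tz":0,"turn":3.7},{"tx":0,"ty":0,"tz":0,"turn":3.7}]';  python3 -c "
from h import *
now();print(ctrl.get_state()['torque'])"
```

```text
time: 14.85
position: [0.4189, -0.1317, 0.0385]
tool_rot: [-3.141, 0.003, 0.001]
ft_force: [-3.6, 1.3, 5.1]
grip_width: 0.123
grip_force: 12.0
t 14.85 p [ 0.4189 -0.1317  0.0385] h -0.1 tz [-0.001  0.001 -1.   ] q [-0.62  0.11  0.91  2.19 -0.12  0.88 -1.21] F [-3.6  1.3  5.1] w 10.7 11.998585760593414
[0.36021087 0.89868755 0.06813147]
```

```bash
python3 -m crank '[{"tx":0,"ty":0,"tz":0,"turn":0.4},{"tx":0,"ty":0,"tz":0,"turn":0.4}]';  python3 -c "
from h import *
now();print(ctrl.get_state()['torque'])"; python3 -m crank '[{"tx":0,"ty":0,"tz":0,"turn":0},{"tx":0,"ty":0,"tz":0,"turn":0},{"tx":0,"ty":0,"tz":0,"turn":0},{"tx":0,"ty":0,"tz":-20,"turn":0},{"tx":0,"ty":0,"tz":-60,"turn":0}]' 40; python3 -m crank '[{"tx":0,"ty":0,"tz":-50,"turn":0},{"tx":0,"ty":0,"tz":-100,"turn":0},{"tx":30,"ty":0,"tz":-140,"turn":0},{"tx":30,"ty":0,"tz":-140,"turn":0}]'; python3 - <<'E'
from h import *
import cv2
now()
im,_=ctrl.get_image('top'); cv2.imwrite('pics/top2.png',cv2.resize(im[80:280,160:420,::-1],None,fx=3,fy=3))
im,_=ctrl.get_image('side'); cv2.imwrite('pics/side2.png',im[...,::-1])
for c in ['top','side']:
 for n in ['lid','saucepan','saucepan_handle','knob_right_nose','knob_right_top','kettle','skillet','prep_bowl','knob_left_nose']:
  print(c,n,[(np.round(x['xyz'],3).tolist(),round(x['confidence'],2)) for x in ctrl.mark_of(c,n)[:2]])
E
```

```text
time: 15.1
position: [0.419, -0.1318, 0.0385]
tool_rot: [-3.141, 0.06, 0.001]
ft_force: [-4.0, 1.4, 4.9]
grip_width: 0.13
grip_force: 12.1
t 15.1 p [ 0.419  -0.1318  0.0385] h -2.2 tz [-0.001  0.    -1.   ] q [-0.62  0.11  0.91  2.19 -0.12  0.88 -1.25] F [-4.   1.4  4.9] w 11.3 12.134690880775452
[0.36979581 1.06953486 0.22917944]
time: 15.72
position: [0.4181, -0.1321, 0.0981]
tool_rot: [3.139, -0.062, -0.005]
ft_force: [0.5, 0.6, 0.2]
grip_width: 0.453
grip_force: 0.0
time: 16.23
position: [0.4527, -0.1333, 0.2418]
tool_rot: [3.14, -0.06, 0.012]
ft_force: [-0.8, 0.1, -0.3]
grip_width: 0.46
grip_force: 0.0
t 16.23 p [ 0.4527 -0.1333  0.2418] h -2.2 tz [ 0.008 -0.001 -1.   ] q [-0.71 -0.15  0.88  1.9   0.12  1.33 -1.48] F [-0.8  0.1 -0.3] w 40.0 0.0
top lid [([0.546, -0.497, -0.002], 0.73), ([0.564, 0.141, 0.128], 0.57)]
top saucepan [([0.56, -0.164, -0.004], 0.38)]
top saucepan_handle [([0.56, 0.28, 0.111], 0.6)]
top knob_right_nose [([0.447, -0.134, 0.022], 0.61)]
top knob_right_top [([0.416, -0.131, 0.041], 0.57)]
top kettle [([0.749, -0.163, 0.048], 0.87)]
top skillet []
top prep_bowl [([0.543, -0.496, -0.002], 0.91)]
top knob_left_nose [([0.614, -0.014, -0.002], 0.74), ([0.56, -0.163, -0.001], 0.69)]
side lid [([0.248, 0.252, 0.003], 0.92), ([0.563, 0.14, 0.127], 0.81)]
side saucepan [([0.562, 0.137, 0.047], 0.72)]
side saucepan_handle [([0.746, -0.166, 0.052], 0.73), ([0.565, 0.278, 0.114], 0.55)]
side knob_right_nose [([0.443, -0.131, 0.021], 0.45)]
side knob_right_top [([0.422, -0.131, 0.041], 0.77)]
side kettle [([0.746, -0.164, 0.053], 0.97)]
side skillet [([0.752, 0.134, 0.051], 0.7), ([0.56, -0.165, -0.0], 0.63)]
side prep_bowl [([0.543, -0.5, -0.0], 0.66)]
side knob_left_nose [([0.422, 0.134, 0.021], 0.58)]
```

View pics/side2.png

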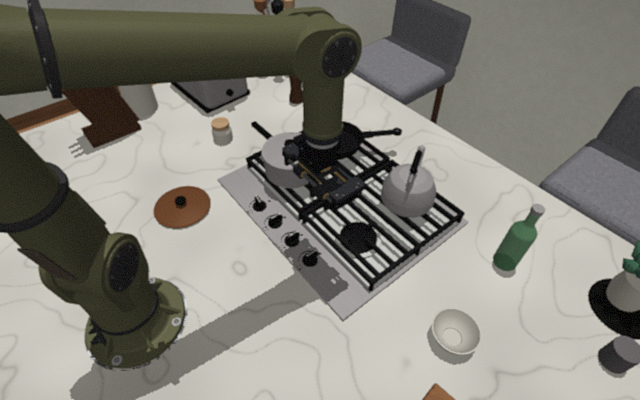

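View pics/top2.png

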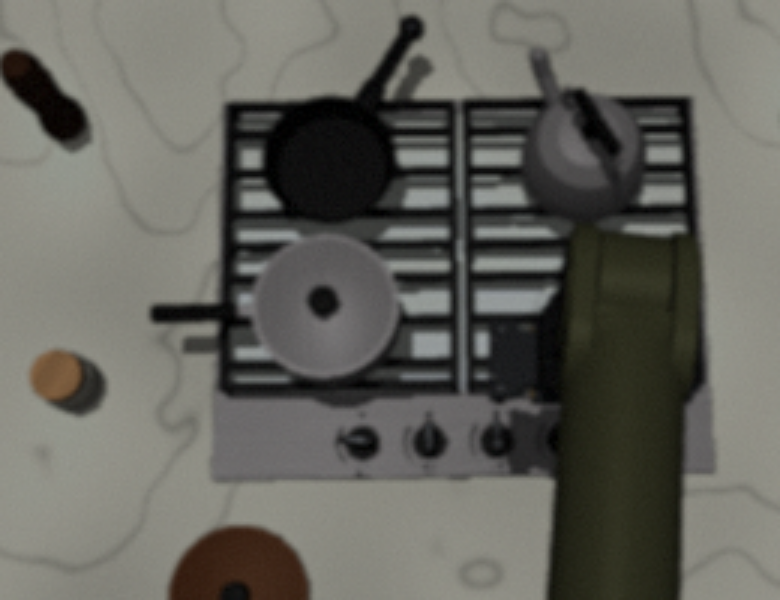

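In both pictures the pan stands over the left burner with its lid on, and its handle points straight out to the left from (230,312) to (155,313). The right knob's nose points straight away from the robot, and it reached the stop. Nothing else has moved, and the gripper is clear.

```bash
python3 -c "
from bench import ctrl
print(ctrl.close_job())"
```

```text
the job is handed in; nothing more can be done
None
```

I handed the job in at about 17 s of the 64 s allowed: the covered pan stands centred over the small front-left burner with its handle pointing straight out to the left, the large burner's (right) knob is turned to its off stop, and nothing else was seen to move; no verdict came back.

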